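Put the hand stamps back in their case and shut it

ROBOT

A 6-joint arm with a two-finger parallel gripper is mounted at the origin on the work surface. World frame = base frame: x ahead of the robot, y to its left, z up, the work surface at z = 0. Lengths are in mm, angles in rad, forces in N, time in s.
With the tool pointing down it reaches from about 275 to 875 mm from the base axis. Payload 12.5 kg.
Tool frame: the origin (TCP) lies between the finger pads; the fingertips stand 22 mm ahead of it and the grasp point (between the pads) lies 3 mm ahead of it (ctrl.tcp_to_tips is the distance from the TCP to the fingertips, in mm); y points along the fingers, z is the direction in which the jaws open and shut, and the axes are right-handed (so a half turn about y gives the same grasp; the last joint's range is limited). The gripper opens to 85 mm and grips with 20 to 120 N. Pads are 22 mm wide; open, the fingers measure 114 mm over their backs; the gripper's body (76 mm by 85 mm) begins 54 mm behind the grasp point. The pads swing forward as they close: fully open they stand 13 mm farther back than shut.
Start: joints at [1.198, 0.351, 1.652, -0, 1.139, -0.085], TCP at [156.082, 527.373, 232.09] pointing down, gripper open.
Joint ranges: [-2.75, 2.75], [-0.79, 2.1], [0.01, 2.65], [-1.57, 4.71], [0.07, 3.14], [-2.87, 2.87]. Speed limits (rad/s): [2.22, 2.22, 2.79, 3.14, 3.14, 3.14].

INTERFACE

Orientations are given as a unit quaternion [w, x, y, z].
In Python, from cell import ctrl gives the robot as it stands. The module is installed in compiled form; this text tells all that it offers.
- The arm moves only by the shell command python3 -m pendant 'ROWS'. ROWS is JSON, a list of rows, each a list of 7 numbers: the turn, a rotation vector about the tool's x, y, z in degrees, then the shift along the tool's x, y, z in mm, then the gripper command: -1 is fully open, 1 is shut, values between are in proportion. A call has 1 to 20 rows; each row is the pose to reach, as a shift and turn from the pose commanded when the call began, along the tool's axes at that moment; what a row does not reach only later rows make up. A row lasts 1/8 s, in which the tool goes at most 62.5 mm and 10.7 degrees, less where a joint would pass 70% of its speed; a pose out of reach is approached as far as the arm can. A call with a gripper value outside its range is refused whole. The fingers move at their own pace and stop on an object; the grip force is fixed at half the most. Time passes only in rows, so rows that repeat a pose let the fingers close. It gives the time, the measured TCP pose, the force and the opening at its end, in the units of the state.
- ctrl.get_state(): the state, without advancing time (a new reading comes with each control period).
- ctrl.camera(name): name is "scene" or "top" or "wrist"; returns a dict with "color" (420x560x3 uint8, red, green, blue), "intrinsics" (3x3 intrinsics, pixels), "rvec" (rotation vector, rad) and "tvec" (3), from world to camera coordinates, as OpenCV has them. Camera axes: x right, y down, z forward; pixel columns grow to the right and rows downward; lengths in mm; the calibration is good to about 2 mm. A picture is of the moment at which its call begins. There is no depth.
- ctrl.finish_job(): hands the job in, once; it reports no verdict.
The state is a dict: "time_s": time; "q": joint angles; "dq": joint speeds; "tau": joint torques, N m; "position": TCP position; "ee_rot": TCP orientation; "wrist_force": force on the tool from outside, world axes, zero at the start; "torque": the same for the moment, N m; "width": finger opening in mm.
Only numpy, scipy, OpenCV 4.12 (cv2) and the standard library are available. Lean on these libraries where they do the work, as an engineer would, in place of code of your own. Each camera call takes 0.05 s, during which the arm holds its last target. There are 200 camera calls.

TASK

Put the two wooden hand stamps left out on the table back into the stamp case, each standing rubber down and fully home in the empty pocket that fits its base; set them in, do not drop them. Then lower the clear lid gently until it is shut, leaving the stamps already in the case in their pockets and everything else on the table where it is.

Things in the scene. Friction and masses are not known exactly. Their poses are not given: they have to be found in the camera images.
- oblong_stamp: Stamp to be put away, on the table, standing upright, light wood, 54 mm high: base 14 mm thick with a dark 2 mm rubber face below, 2 mm smaller all round, coaxial round handle on top (neck 16 mm in diameter, head 26 mm in diameter from 36 to 51 mm above the underside). 40 to 85 g. Origin at the centre of the underside, z up. Base a rectangle 56 mm along its x, 36 mm along its y.
- square_stamp: Stamp to be put away, on the table, standing upright, light wood, 54 mm high: base 14 mm thick with a dark 2 mm rubber face below, 2 mm smaller all round, coaxial round handle on top (neck 16 mm in diameter, head 26 mm in diameter from 36 to 51 mm above the underside). 40 to 85 g. Origin at the centre of the underside, z up. Base a square 56 by 56 mm, sides along its x and y.
- large_round_stamp: Stamp already home in the case, standing upright, light wood, 54 mm high: base 14 mm thick with a dark 2 mm rubber face below, 2 mm smaller all round, coaxial round handle on top (neck 16 mm in diameter, head 26 mm in diameter from 36 to 51 mm above the underside). 40 to 85 g. Origin at the centre of the underside, z up. Base round, 58 mm in diameter.
- small_round_stamp: Stamp already home in the case, standing upright, light wood, 54 mm high: base 14 mm thick with a dark 2 mm rubber face below, 2 mm smaller all round, coaxial round handle on top (neck 16 mm in diameter, head 26 mm in diameter from 36 to 51 mm above the underside). 40 to 85 g. Origin at the centre of the underside, z up. Base round, 40 mm in diameter.
- oblong_pocket: Fixed plywood block in the case, 78 (x) by 80 (y) by 22 mm, axes parallel to the case's, with a pocket 12 mm deep in its middle. Origin at the centre of the underside; pocket floor 10 mm, mouth 22 mm above it; a seated stamp's origin is 10 mm above it. Pocket for the oblong stamp: a rectangle 60 mm along x and 40 mm along y (2 mm play on each side).
- square_pocket: Fixed plywood block in the case, 78 (x) by 80 (y) by 22 mm, axes parallel to the case's, with a pocket 12 mm deep in its middle. Origin at the centre of the underside; pocket floor 10 mm, mouth 22 mm above it; a seated stamp's origin is 10 mm above it. Pocket for the square stamp: a square of 60 mm along x and y (2 mm play on each side); the stamp may go in any of the four ways round.
- large_round_pocket: Fixed plywood block in the case, 78 (x) by 80 (y) by 22 mm, axes parallel to the case's, with a pocket 12 mm deep in its middle. Origin at the centre of the underside; pocket floor 10 mm, mouth 22 mm above it; a seated stamp's origin is 10 mm above it. Pocket 62 mm in diameter, holding the large round stamp.
- small_round_pocket: Fixed plywood block in the case, 78 (x) by 80 (y) by 22 mm, axes parallel to the case's, with a pocket 12 mm deep in its middle. Origin at the centre of the underside; pocket floor 10 mm, mouth 22 mm above it; a seated stamp's origin is 10 mm above it. Pocket 44 mm in diameter, holding the small round stamp.
- case: The stamp case: low fixed wooden tray, 90 mm deep (x) by 332 mm long (y), rim 26 mm high, walls 6 mm thick. Origin at the centre of its underside; x points from the front rim to the hinge side, y along the row, z up. Its floor is 4 mm thick; the four pocket blocks stand on it in a row along y, 80 mm apart, in any order, tops level with the rim.
- lid (a joint): Angle of the clear plastic lid (rad): 0 shut, growing as its front edge rises; starts open at 1.8 to 2.0, leaning back beyond upright. Its hinge is stiff: the lid stays wherever it is left, and moves under 1 to 3 N at the tab. When shut it is a box over the tray 92 mm deep from the hinge line to the front face, 332 mm long, 48 mm high, walls 3 mm.
- lid_hinge (a point): Middle of the lid's hinge line, which runs along the case's y; 46 mm in x and 26 mm in z from the case's origin.
- lid_tab (a point): Middle of the upper face (lid shut) of the wooden finger tab, 5 mm thick and 60 mm long, standing out from the middle of the lid's front edge, from 92 to 116 mm from the hinge line. Shut, this point is 104 mm in front of the hinge line and 5 mm above it. Lid open: the tab points up and this face looks away from the robot. z is the face's normal, x points to the hinge.
- ink_pad: Bystander: closed ink pad, 54 by 77 by 18 mm, black and grey plastic; origin at the centre of its underside.
- cup: Bystander: empty white cup, 74 mm across the rim, 85 mm high; origin at the centre of its underside.
- glue_stick: Bystander: glue stick standing on end, 30 mm in diameter, 90 mm high; origin at the centre of its underside.
- marker: Bystander: marker pen lying down, 122 mm long, 12 mm thick; origin under its middle.
- scissors: Bystander: scissors with red handles, 195 mm long, lying on the purple foam sheets (8 mm thick); origin under the pivot.
- tape_dispenser: Bystander: black desk tape dispenser, 125 by 40 by 70 mm; origin at the centre of its underside.
There are look-alikes about, which are no part of the job. What is shaped like the small_round_stamp but red is not meant.

How it is judged (in metres and radians):
On the way:
1. both loose stamps are fully home in their own pockets with the lid still open (horizontal distance between oblong_stamp and oblong_pocket below 0.004 m and z of oblong_stamp in the frame of oblong_pocket below 0.0125 m and angle between each of oblong_stamp, square_stamp's own z axis and vertical below 0.06 rad and linear speed of each of oblong_stamp, square_stamp below 0.02 m/s and angle between the x axis of oblong_stamp and the x axis of oblong_pocket, either way round below 0.15 rad and horizontal distance between square_stamp and square_pocket below 0.004 m and z of square_stamp in the frame of square_pocket below 0.0125 m and (angle between the x axis of square_stamp and the x axis of square_pocket, either way round below 0.15 rad or angle between the x axis of square_stamp and the y axis of square_pocket, either way round below 0.15 rad) and value of joint lid above 0.8 rad), for 0.2 s.
At the end, for the whole second after the job is handed in: All four stamps at rest in the pocket of their own shape: within 4 mm of its middle, underside at most 2.5 mm above its floor, tilt under 0.06 rad, oblong and square ones aligned within 0.15 rad; lid shut (joint under 0.05 rad, under 6 mm gap at the tab) (horizontal distance between oblong_stamp and oblong_pocket below 0.004 m and z of oblong_stamp in the frame of oblong_pocket below 0.0125 m and angle between each of oblong_stamp, square_stamp, large_round_stamp, small_round_stamp's own z axis and vertical below 0.06 rad and linear speed of each of oblong_stamp, square_stamp, large_round_stamp, small_round_stamp below 0.02 m/s and angle between the x axis of oblong_stamp and the x axis of oblong_pocket, either way round below 0.15 rad and horizontal distance between square_stamp and square_pocket below 0.004 m and z of square_stamp in the frame of square_pocket below 0.0125 m and (angle between the x axis of square_stamp and the x axis of square_pocket, either way round below 0.15 rad or angle between the x axis of square_stamp and the y axis of square_pocket, either way round below 0.15 rad) and horizontal distance between large_round_stamp and large_round_pocket below 0.004 m and z of large_round_stamp in the frame of large_round_pocket below 0.0125 m and horizontal distance between small_round_stamp and small_round_pocket below 0.004 m and z of small_round_stamp in the frame of small_round_pocket below 0.0125 m and value of joint lid below 0.05 rad); the robot touches nothing.
It fails at once if a bystander (ink pad, cup, glue stick, marker, scissors, tape dispenser) is shifted by more than 30 mm (distance of any of ink_pad, cup, glue_stick, marker, scissors, tape_dispenser from where it was at the start of the episode above 0.03 m).
It fails at once if a stamp that was already home is lifted out of its pocket (z of large_round_stamp in the frame of large_round_pocket above 0.02 m or z of small_round_stamp in the frame of small_round_pocket above 0.02 m).
It fails at once if a loose stamp is dropped (moves faster than 0.7 m/s free of the fingers, about 25 mm of fall) ((linear speed of oblong_stamp above 0.7 m/s and contact force between the fingers and oblong_stamp below 0.02 N) or (linear speed of square_stamp above 0.7 m/s and contact force between the fingers and square_stamp below 0.02 N)).
It fails at once if the lid is slammed (closing faster than 3 rad/s in the last 0.4 rad) (velocity of joint lid below -3 rad/s and value of joint lid below 0.4 rad).
It also fails if it takes over 69 s, if anything falls off the work surface, if the arm or the gripper's body presses on something with over 40 N, if the wrist force passes 120 N, or if a joint passes its speed limit or range.

## Working session

There is one attempt and no reset: what is moved stays moved. The work goes in short steps, Python scripts to look and compute and a shell command to move; the robot and the scene stay as the last step left them, time stands still between calls to the robot, and variables do not carry over. Pictures are saved under pics/ and viewed, about 8 in all and at most 12, crops included, and the job is handed in when it is done.

```bash
mkdir -p pics; cat > h.py <<'E'
import numpy as np, cv2
from scipy.spatial.transform import Rotation as R
from cell import ctrl
def cam(n,save=None):
    c=ctrl.camera(n)
    if save: cv2.imwrite('pics/'+save,c['color'][:,:,::-1])
    return c
def ray(c,px,z):
    K=np.array(c['intrinsics']);Rm=cv2.Rodrigues(np.array(c['rvec'],float))[0];t=np.array(c['tvec'],float).ravel()
    px=np.atleast_2d(np.array(px,float))
    d=(np.linalg.inv(K)@np.c_[px,np.ones(len(px))].T).T@Rm
    o=-Rm.T@t
    return o+d*((z-o[2])/d[:,2])[:,None]
def proj(c,P):
    return cv2.projectPoints(np.atleast_2d(np.array(P,float)),np.array(c['rvec'],float),np.array(c['tvec'],float),np.array(c['intrinsics'],float),None)[0].reshape(-1,2)
def rot(s): 
    q=s['ee_rot']; return R.from_quat([q[1],q[2],q[3],q[0]])
E
python3 - <<'E'
from h import *
import pickle
s=ctrl.get_state();print(s['position'],s['ee_rot'],s['width'],ctrl.tcp_to_tips);print(rot(s).as_matrix().round(3))
d={}
for n in('scene','top','wrist'):
    c=d[n]=cam(n,n+'0.png'); Rm=cv2.Rodrigues(np.array(c['rvec'],float))[0];print(n,(-Rm.T@np.array(c['tvec'],float).ravel()).round(),Rm[2].round(2))
pickle.dump(d,open('d0.pkl','wb'))
E
```

```text
[155.93591037 527.06902192 231.55680516] [-0.69938376  0.70021674 -0.10149055  0.10128448] 85.32038296054272 22.0
[[ 0.959 -0.     0.284]
 [-0.284 -0.001  0.959]
 [-0.    -1.    -0.001]]
scene [1190. -260.  882.] [-0.62  0.23 -0.75]
top [ 377.  -42. 1294.] [ 0.13  0.01 -0.99]
wrist [ 84. 548. 373.] [ 0.28 -0.09 -0.96]
```

View pics/top0.png

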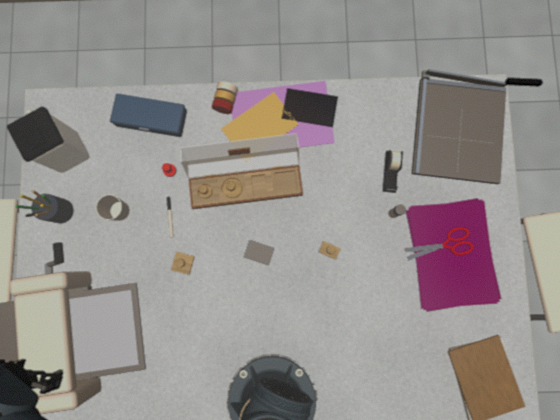

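View pics/scene0.png

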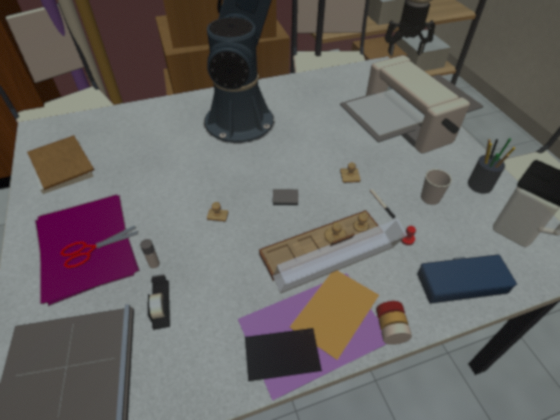

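Top view: the loose wooden stamps are at (183,263), square-looking, and (330,250), oblong-looking. The case is at (245,187), with round stamps at (204,191) and (232,187) and two empty pockets to the right. The lid is open with its tab at (239,152). Possible mix-ups: the red look-alike at (169,170), the grey ink pad at (259,252) and the glue stick at (398,211). The wooden ones at (183,263) and (330,250) match the description. Next is one close crop, plus masks.

```bash
python3 - <<'E'
from h import *
import pickle
d=pickle.load(open('d0.pkl','rb'));c=d['top'];im=c['color'][:,:,::-1].copy()
hsv=cv2.cvtColor(im,cv2.COLOR_BGR2HSV)
m=cv2.inRange(hsv,(8,70,60),(25,255,255))
n,l,st,ce=cv2.connectedComponentsWithStats(m)
for i in range(1,n):
    x,y,w,h,a=st[i]
    if a>60 and 120<y<290 and 150<x<400:
        cnt=cv2.findContours((l==i).astype(np.uint8),0,1)[0][0]
        r=cv2.minAreaRect(cnt);print(st[i],ce[i].round(1),r)
        for z in(0,16,26): print(z,ray(c,ce[i],z).round(0), ray(c,cv2.boxPoints(r),z)[:,:2].round(0).tolist())
for nm,p,z in[('tab',(239,152),110),('red',(169,170),50),('pad',(259,252),9),('marker',(170,217),6),('cup',(113,208),85),('glue',(398,211),90)]: print(nm,ray(c,p,z).round())
cr=cv2.resize(im[130:280,160:350],None,fx=4,fy=4,interpolation=cv2.INTER_CUBIC)
cv2.imwrite('pics/crop1.png',cr)
E
```

```text
[229 148  26   9 135] [241.  151.8] ((241.5, 152.0), (8.0, 25.0), 90.0)
0 [[726.  76.   0.]] [[739.0, 113.0], [737.0, 36.0], [712.0, 37.0], [714.0, 113.0]]
16 [[722.  75.  16.]] [[735.0, 111.0], [732.0, 35.0], [708.0, 36.0], [710.0, 111.0]]
26 [[719.  74.  26.]] [[732.0, 110.0], [729.0, 35.0], [705.0, 35.0], [707.0, 110.0]]
[ 189  165  114   43 3365] [245.2 186.4] ((245.0, 186.00001525878906), (31.008682250976562, 111.63126373291016), 82.87498474121094)
0 [[619.  65.   0.]] [[651.0, 239.0], [684.0, -97.0], [589.0, -106.0], [557.0, 228.0]]
16 [[616.  64.  16.]] [[648.0, 236.0], [680.0, -97.0], [586.0, -105.0], [554.0, 224.0]]
26 [[614.  63.  26.]] [[645.0, 234.0], [678.0, -96.0], [585.0, -105.0], [553.0, 222.0]]
[319 242  21  17 211] [329.1 249.8] ((329.1000061035156, 249.8000030517578), (18.782974243164062, 11.180340766906738), 26.56505012512207)
0 [[ 421. -179.    0.]] [[420.0, -147.0], [449.0, -163.0], [423.0, -211.0], [394.0, -195.0]]
16 [[ 421. -178.   16.]] [[419.0, -146.0], [448.0, -161.0], [422.0, -209.0], [394.0, -194.0]]
26 [[ 420. -176.   26.]] [[419.0, -145.0], [448.0, -161.0], [422.0, -208.0], [394.0, -192.0]]
[172 252  22  22 342] [182.2 262.7] ((182.1697998046875, 262.9056396484375), (18.406312942504883, 18.6810359954834), 15.94539737701416)
0 [[395. 256.   0.]] [[377.0, 289.0], [429.0, 274.0], [413.0, 222.0], [360.0, 237.0]]
16 [[395. 252.  16.]] [[377.0, 285.0], [428.0, 270.0], [412.0, 219.0], [361.0, 234.0]]
26 [[395. 250.  26.]] [[377.0, 283.0], [428.0, 268.0], [412.0, 217.0], [361.0, 231.0]]
tab [[696.  72. 110.]]
red [[664. 283.  50.]]
pad [[420.  27.   9.]]
marker [[531. 291.   6.]]
cup [[552. 431.  85.]]
glue [[ 520. -365.   90.]]
```

View pics/crop1.png

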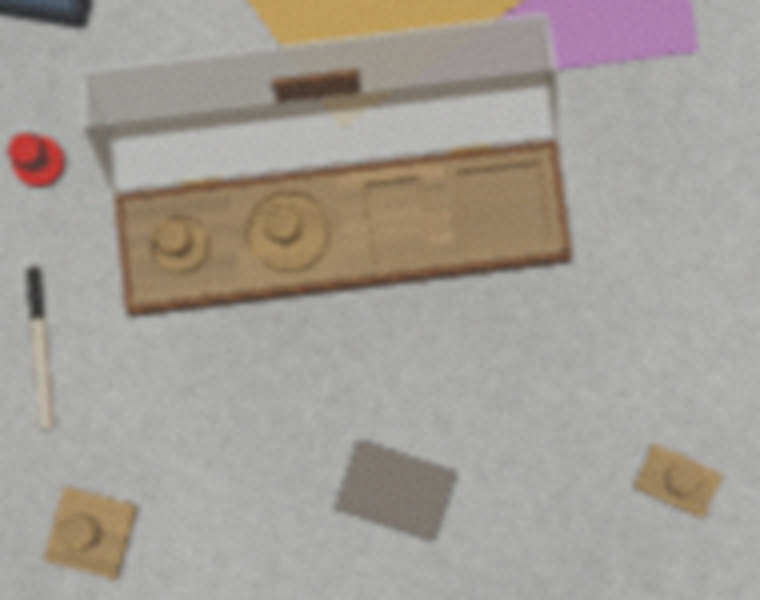

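The crop confirms it: square stamp at left, oblong stamp at right, a 40 mm wide oblong pocket third in the row and the square pocket fourth. Moving above the square stamp.

```bash
cat >> h.py <<'E'
def go(x,y,z,yaw):
    """tool-axis turn (deg about tool y) and shift to reach world pose, tool down"""
    s=ctrl.get_state();r=rot(s);d=r.inv().apply(np.array([x,y,z])-np.array(s['position']))
    ax=r.as_matrix()[:,0];y0=np.degrees(np.arctan2(ax[1],ax[0]))
    ry=r.inv()*(R.from_euler('z',yaw,degrees=True)*R.from_matrix([[1,0,0],[0,0,1],[0,-1,0]]))
    print('yaw',y0.round(2),'turn',ry.as_rotvec(degrees=True).round(2),'shift',d.round(1))
E
python3 -m pendant '[[0,0,0,307,62,-195,-1],[0,0,0,307,62,-195,-1],[0,0,0,307,62,-195,-1],[0,0,0,307,62,-195,-1],[0,0,0,307,62,-195,-1],[0,0,0,307,62,-195,-1],[0,0,0,307,62,-195,-1],[0,0,0,307,62,-195,-1],[0,0,0,307,62,-195,-1],[0,0,0,307,62,-195,-1]]'
python3 - <<'E'
from h import *
import pickle
s=ctrl.get_state();print(s['position'],s['time_s'],s['wrist_force'])
c=cam('wrist','w1.png');pickle.dump(c,open('w1.pkl','wb'))
E
```

```text
time_s: 1.4
position: [394.6, 254.0, 170.2]
ee_rot: [0.7, -0.7, 0.101, -0.101]
wrist_force: [-0.1, -0.3, -0.4]
width: 85.5
[394.58896547 254.01942934 170.24485038] 1.4 [-0.11376749 -0.30111163 -0.36149929]
```

View pics/w1.png

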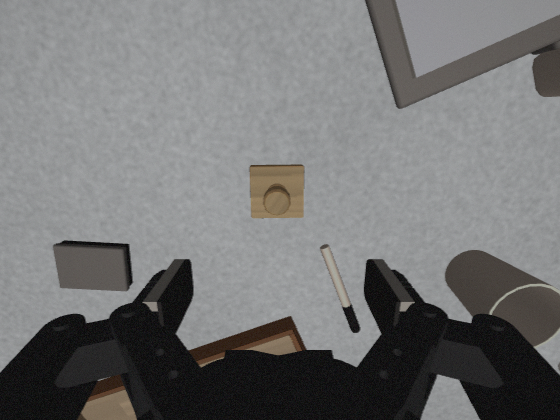

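The square stamp stands at (277,191), its base edges nearly aligned with the image and its head at (277,200).

```bash
python3 - <<'E'
from h import *
import pickle
c=pickle.load(open('w1.pkl','rb'));im=c['color'][:,:,::-1].copy()
hsv=cv2.cvtColor(im,cv2.COLOR_BGR2HSV)
m=cv2.inRange(hsv,(8,60,60),(28,255,255));m[:, :220]=0;m[:,340:]=0;m[240:]=0
n,l,st,ce=cv2.connectedComponentsWithStats(m);i=1+np.argmax(st[1:,4])
cnt=cv2.findContours((l==i).astype(np.uint8),0,1)[0][0]
r=cv2.minAreaRect(cnt);b=cv2.boxPoints(r);print(st[i],r,b.tolist())
W=ray(c,b,16)[:,:2];print(W.round(1).tolist(),[np.linalg.norm(W[k]-W[k-1]).round(1) for k in range(4)])
g=cv2.GaussianBlur(cv2.cvtColor(im,cv2.COLOR_BGR2GRAY),(3,3),0)
ci=cv2.HoughCircles(g[150:230,240:320],cv2.HOUGH_GRADIENT,1,50,param1=60,param2=10,minRadius=10,maxRadius=18)
print(ci)
p=ci[0,0,:2]+[240,150];print(ray(c,p,51).round(1))
cv2.imwrite('pics/c2.png',cv2.resize(im[140:240,220:340],None,fx=5,fy=5))
E
```

```text
[ 250  165   54   53 2797] ((276.5, 191.0), (52.0, 53.0), 90.0) [[250.0, 165.0], [303.0, 165.0], [303.0, 217.0], [250.0, 217.0]]
[[359.3, 234.0], [374.4, 285.2], [427.9, 270.8], [412.0, 216.8]] [np.float64(55.4), np.float64(53.4), np.float64(55.4), np.float64(56.3)]
[[[32.5 50.5 17.4]]]
[[392.1 248.5  51. ]]
```

View pics/c2.png

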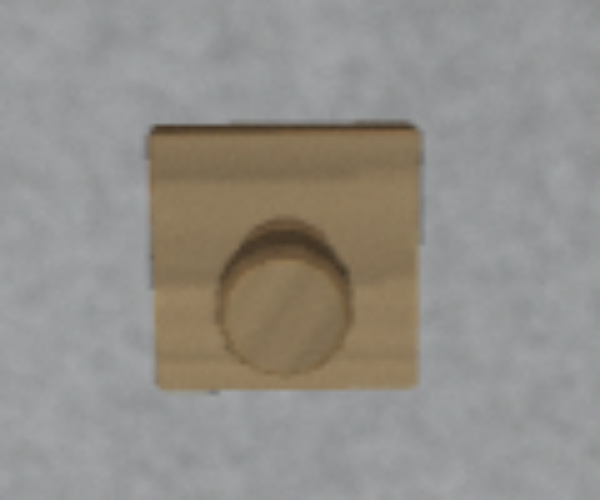

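```bash
python3 - <<'E'
from h import *
go(394.2,251.8,47,-16.4)
E
```

```text
yaw -16.41 turn [-0.01 -0.01  0.01] shift [ 1.000e-01  1.232e+02 -2.200e+00]
```

```bash
python3 -m pendant '[[0,0,0,0,60,-2.2,-1],[0,0,0,0,100,-2.2,-1],[0,0,0,0,123,-2.2,-1],[0,0,0,0,123,-2.2,-1],[0,0,0,0,123,-2.2,0.3],[0,0,0,0,123,-2.2,0.6],[0,0,0,0,123,-2.2,1],[0,0,0,0,123,-2.2,1],[0,0,0,0,123,-2.2,1],[0,0,0,0,123,-2.2,1],[0,0,0,0,123,-2.2,1],[0,0,0,0,123,-2.2,1]]'
```

```text
time_s: 2.95
position: [394.9, 251.5, 47.9]
ee_rot: [0.7, -0.699, 0.101, -0.102]
wrist_force: [-1.9, 1.6, 7.1]
width: 21.9
```

```bash
python3 -m pendant '[[0,0,0,0,-20,0,1],[0,0,0,0,-60,0,1],[0,0,0,0,-120,0,1],[0,0,0,0,-120,0,1],[0,0,0,0,-120,0,1]]'
python3 - <<'E'
from h import *
c=cam('wrist','w3.png')
go(585,-60,168,5.5)
E
```

```text
time_s: 3.58
position: [394.1, 251.0, 166.8]
ee_rot: [-0.7, 0.7, -0.101, 0.101]
wrist_force: [-0.7, -0.8, -0.8]
width: 21.4
yaw -16.49 turn [  0.05 -21.99  -0.08] shift [ 271.5   -1.8 -243.8]
```

View pics/w3.png

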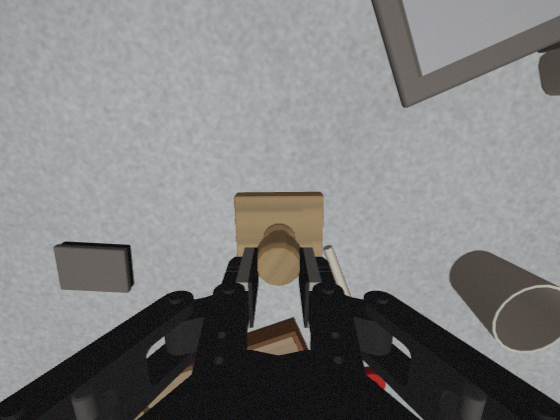

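```bash
python3 - <<'E'
from h import *
c=cam('wrist');s=ctrl.get_state();r=rot(s);p=np.array(s['position'])
im=c['color'];hsv=cv2.cvtColor(im,cv2.COLOR_RGB2HSV)
print('tcp px',proj(c,p), 'pad front/back edge px',[proj(c,p+r.apply([a,3,b])).round(0).tolist() for a in(-11,11) for b in(-11,11)])
print('head at',r.inv().apply(ray(c,[279,260],p[2]-47.9+51)-p).round(1))
print('base back edge (tool frame)',[r.inv().apply(ray(c,q,p[2]-47.9+16)-p).round(1).tolist() for q in([235,195],[323,193])])
print(s['ee_rot'],s['width'])
E
```

```text
tcp px [[279.42545912 262.3827373 ]] pad front/back edge px [[[259.0, 241.0]], [[300.0, 241.0]], [[260.0, 278.0]], [[299.0, 278.0]]]
head at [[-3.  -3.1 -0.2]]
base back edge (tool frame) [[[-28.9, 32.0, -27.0]], [[-30.1, 31.9, 26.6]]]
[-0.6993417   0.70025126 -0.10206104  0.1007616 ] 22.157850493307492
```

```bash
python3 - <<'E'
from h import *
go(590,95,168,5.5)
E
```

```text
yaw -16.49 turn [  0.07 -21.99  -0.11] shift [232.3  -2.3 -93.7]
```

```bash
python3 -m pendant '[[0,-5,0,60,-2,-24,1],[0,-10,0,120,-2,-48,1],[0,-15,0,180,-2,-72,1],[0,-22,0,225,-2,-92,1],[0,-22,0,232,-2,-94,1],[0,-22,0,232,-2,-94,1],[0,-22,0,232,-2,-94,1]]'
python3 - <<'E'
from h import *
import pickle
c=cam('wrist','w4.png');s=ctrl.get_state();print(s['width']);pickle.dump((c,s),open('w4.pkl','wb'))
E
```

```text
time_s: 4.55
position: [589.2, 96.0, 168.6]
ee_rot: [0.706, -0.706, -0.034, 0.035]
wrist_force: [0.3, 0.3, -0.2]
width: 22.0
21.977430836543963
```

View pics/w4.png

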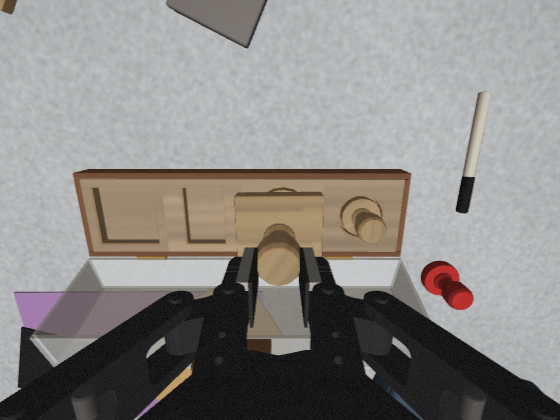

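The pockets are clear: square at about (130,215) and oblong at about (205,215), with the case aligned to the tool. Measuring edge profiles.

```bash
python3 - <<'E'
from h import *
import pickle
c,s=pickle.load(open('w4.pkl','rb'));im=c['color'];g=cv2.cvtColor(im,cv2.COLOR_RGB2GRAY).astype(int)
p=np.array(s['position']);r=rot(s)
for x in(110,130,150,172,205): print('col',x,list(zip(range(164,262),g[164:262,x-1:x+2].mean(1).round().astype(int)))[::1] if x==130 else '')
print('row 215',list(enumerate(g[213:218,74:232].mean(0).round().astype(int),74)))
cv2.imwrite('pics/c4.png',cv2.resize(im[160:265,70:240,::-1],None,fx=4.5,fy=4.5,interpolation=cv2.INTER_CUBIC))
E
```

```text
col 110 
col 130 [(164, np.int64(184)), (165, np.int64(183)), (166, np.int64(181)), (167, np.int64(181)), (168, np.int64(182)), (169, np.int64(47)), (170, np.int64(43)), (171, np.int64(45)), (172, np.int64(47)), (173, np.int64(81)), (174, np.int64(88)), (175, np.int64(90)), (176, np.int64(88)), (177, np.int64(89)), (178, np.int64(91)), (179, np.int64(130)), (180, np.int64(146)), (181, np.int64(144)), (182, np.int64(144)), (183, np.int64(145)), (184, np.int64(144)), (185, np.int64(141)), (186, np.int64(141)), (187, np.int64(140)), (188, np.int64(147)), (189, np.int64(143)), (190, np.int64(144)), (191, np.int64(142)), (192, np.int64(142)), (193, np.int64(140)), (194, np.int64(140)), (195, np.int64(140)), (196, np.int64(139)), (197, np.int64(140)), (198, np.int64(141)), (199, np.int64(140)), (200, np.int64(140)), (201, np.int64(139)), (202, np.int64(139)), (203, np.int64(140)), (204, np.int64(138)), (205, np.int64(138)), (206, np.int64(139)), (207, np.int64(138)), (208, np.int64(138)), (209, np.int64(140)), (210, np.int64(139)), (211, np.int64(138)), (212, np.int64(139)), (213, np.int64
[... 3828 characters left out ...]
0, np.int64(153)), (201, np.int64(153)), (202, np.int64(153)), (203, np.int64(152)), (204, np.int64(151)), (205, np.int64(153)), (206, np.int64(153)), (207, np.int64(152)), (208, np.int64(152)), (209, np.int64(153)), (210, np.int64(153)), (211, np.int64(153)), (212, np.int64(153)), (213, np.int64(152)), (214, np.int64(153)), (215, np.int64(154)), (216, np.int64(153)), (217, np.int64(153)), (218, np.int64(153)), (219, np.int64(152)), (220, np.int64(152)), (221, np.int64(152)), (222, np.int64(154)), (223, np.int64(153)), (224, np.int64(151)), (225, np.int64(153)), (226, np.int64(154)), (227, np.int64(154)), (228, np.int64(155)), (229, np.int64(154)), (230, np.int64(155)), (231, np.int64(154))]
```

View pics/c4.png

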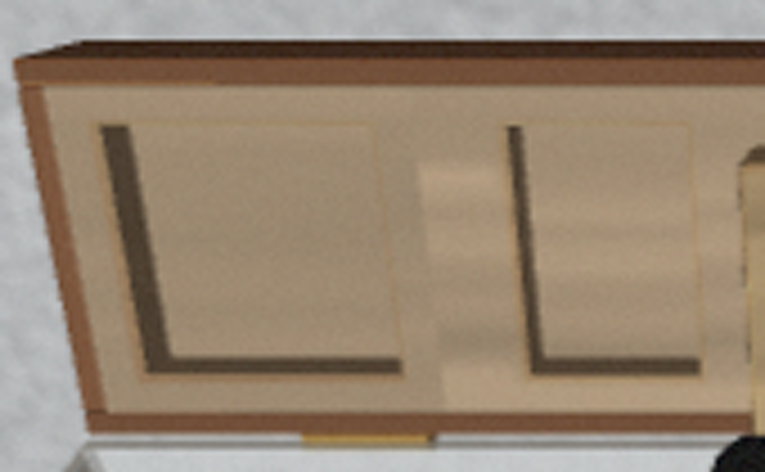

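```bash
python3 - <<'E'
from h import *
import pickle
c,s=pickle.load(open('w4.pkl','rb'))
p=np.array(s['position']);r=rot(s);print(p,s['width'])
f=lambda q:ray(c,(np.array(q,float)+.5)/4.5-.5+[70,160],26)[:,:2]
S=f([(96,122),(371,122),(403,375),(142,378)]);O=f([(503,122),(688,122),(702,374),(528,377)])
for n,P in(('sq',S),('ob',O)):
    print(n,P.mean(0).round(1),[np.linalg.norm(P[k]-P[k-1]).round(1) for k in range(4)])
    e=P[1]+P[2]-P[0]-P[3];print('yaw y-edge',np.degrees(np.arctan2(-e[0],e[1])).round(2)); e=P[2]+P[3]-P[0]-P[1];print('yaw x-edge',np.degrees(np.arctan2(e[1],e[0])).round(2))
print('rim corners',f([(15,60),(88,432)]).round(1).tolist())
v=ray(c,[(74.5,173),(410.5,173)],26)[:,:2];print('rim front',v.round(1).tolist(),np.linalg.norm(v[1]-v[0]), np.degrees(np.arctan2(-(v[1]-v[0])[0],(v[1]-v[0])[1])))
# held stamp in tool frame, from accurate edges
im=c['color'];hsv=cv2.cvtColor(im,cv2.COLOR_RGB2HSV)
g=cv2.cvtColor(im,cv2.COLOR_RGB2GRAY).astype(int)
print('row200 L',g[198:203,228:242].mean(0).round().astype(int),'R',g[198:203,316:330].mean(0).round().astype(int))
print('row240 L',g[238:242,228:246].mean(0).round().astype(int),'R',g[238:242,316:330].mean(0).round().astype(int))
print('col250 rows186-',g[186:200,248:252].mean(1).round().astype(int),'col310',g[186:200,308:312].mean(1).round().astype(int))
go(S.mean(0)[0],S.mean(0)[1],130,5.5)
E
```

```text
[589.36551749  96.11275013 168.87769485] 21.977430836543963
sq [625.6 -57.4] [np.float64(61.2), np.float64(60.5), np.float64(60.4), np.float64(61.1)]
yaw y-edge 5.89
yaw x-edge 5.15
ob [617.8  22. ] [np.float64(60.9), np.float64(40.7), np.float64(60.2), np.float64(40.7)]
yaw y-edge 6.07
yaw x-edge 5.47
rim corners [[586.0, -106.6], [674.5, -98.9]]
rim front [[585.9, -105.1], [554.3, 221.3]] 327.91650998205245 5.524557339254208
row200 L [152 151 151 150 151 143 124 135 141 141 141 140 142 142] R [142 144 143 144 143 143 143 139 129 134 134 134 134 134]
row240 L [142 143 144 144 145 144 143 139 128 140 138 136 138 138 138 136 138 139] R [139 139 138 139 138 130 120 131 132 131 130 132 132 132]
col250 rows186- [148 149 150 149 149 150  91  72  72  72 109 134 142 143] col310 [151 149 150 150 149 129  70  72  71  83 132 138 145 144]
yaw 5.56 turn [-0.01  0.06 -0.05] shift [  21.2   38.8 -156.4]
```

```bash
python3 -m pendant '[[0,0.5,0,7,0,-50,1],[0,0.5,0,14,0,-100,1],[0,0.5,0,21.8,10,-150,1],[0,0.5,0,21.8,50,-156.3,1],[0,0.5,0,21.8,78,-156.3,1],[0,0.5,0,21.8,82,-156.3,1],[0,0.5,0,21.8,82,-156.3,1],[0,0.5,0,21.8,82,-156.3,1]]'
python3 - <<'E'
from h import *
c=cam('wrist','w5.png');go(626.2,-57.3,66,5.1)
im=c['color']
cv2.imwrite('pics/c5.png',cv2.resize(im[120:330,150:410,::-1],None,fx=2.8,fy=2.8,interpolation=cv2.INTER_CUBIC))
E
```

```text
time_s: 5.6
position: [627.7, -58.0, 88.6]
ee_rot: [-0.706, 0.707, 0.032, -0.03]
wrist_force: [0.0, 1.0, -0.4]
width: 21.6
yaw 5.03 turn [ 0.03 -0.07  0.11] shift [-1.3 22.5  0.9]
```

View pics/c5.png

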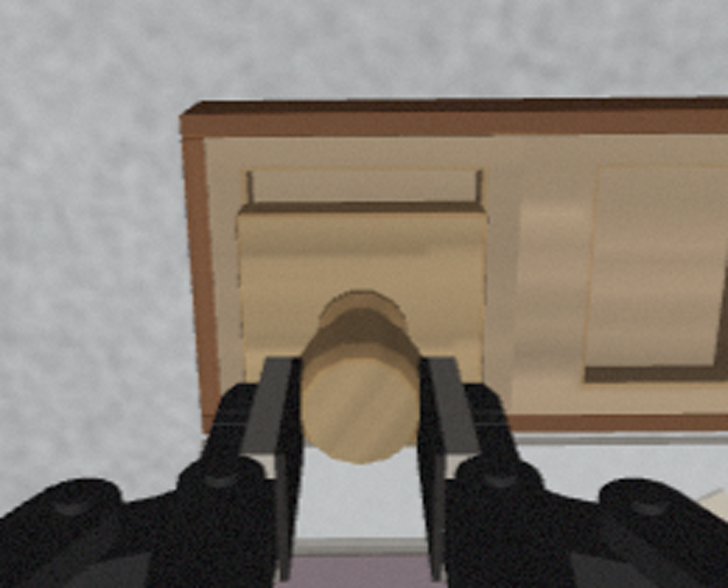

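```bash
python3 - <<'E'
from h import *
P=[];F=[]
for k in range(3):
    s=ctrl.get_state();c=cam('wrist');r=rot(s);p=np.array(s['position']);P.append(p)
    # col profile for front mouth edge
    a=lambda q,z:r.inv().apply(ray(c,q,z)-p)[0].round(1)
    g=cv2.cvtColor(c['color'],cv2.COLOR_RGB2GRAY).astype(int)
    if k==0: print(g[174:200,270:290].mean(1).round().astype(int))
    print(p.round(1),'mouth edge',a([280,180.2],26),'stamp back top',a([280,196],p[2]-32),a([280,196],p[2]-35))
E
```

```text
[140 139 139 138 137 135 134 140 140 139 139 138 137 137 136 135 135 133
  69  68  69  71 119 131 139 138]
[627.6 -58.1  88.5] mouth edge [-32.1  62.4   0.4] stamp back top [-28.7  31.9   0.2] [-27.9  34.9   0.2]
[627.5 -58.2  88.2] mouth edge [-32.2  62.2   0.4] stamp back top [-28.7  32.    0.2] [-27.9  35.    0.2]
[627.4 -58.2  88. ] mouth edge [-32.2  62.    0.4] stamp back top [-28.7  32.    0.2] [-27.9  35.    0.3]
```

```bash
python3 -m pendant '[[0,0,0,-1.5,0,0.7,1],[0,0,0,-1.5,8,0.7,1],[0,0,0,-1.5,13,0.7,1],[0,0,0,-1.5,16,0.7,1],[0,0,0,-1.5,18,0.7,1],[0,0,0,-1.5,18,0.7,1]]'; python3 -m pendant '[[0,0,0,0,2,0,1],[0,0,0,0,4,0,1],[0,0,0,0,4,0,1]]'
```

```text
time_s: 6.55
position: [625.4, -57.8, 69.0]
ee_rot: [0.706, -0.706, -0.031, 0.031]
wrist_force: [-0.3, 0.5, 0.4]
width: 21.7
time_s: 6.92
position: [625.3, -57.7, 64.9]
ee_rot: [0.706, -0.706, -0.031, 0.031]
wrist_force: [1.2, -0.2, -0.6]
width: 21.8
```

```bash
python3 -m pendant '[[0,0,0,0,1,0,1],[0,0,0,0,2,0,1],[0,0,0,0,2,0,1]]';  python3 -m pendant '[[0,0,0,0,1,0,1],[0,0,0,0,1,0,1]]'; python3 -m pendant '[[0,0,0,0,1,0,1],[0,0,0,0,1,0,1]]'
```

```text
time_s: 7.3
position: [625.4, -57.8, 63.0]
ee_rot: [0.706, -0.706, -0.031, 0.031]
wrist_force: [1.0, -0.1, -0.0]
width: 21.5
time_s: 7.55
position: [625.4, -57.8, 62.1]
ee_rot: [0.706, -0.706, -0.031, 0.031]
wrist_force: [0.4, -0.1, -0.8]
width: 22.1
time_s: 7.8
position: [625.6, -57.6, 61.9]
ee_rot: [0.706, -0.706, -0.031, 0.031]
wrist_force: [-3.7, 1.4, 8.2]
width: 21.6
```

```bash
python3 -m pendant '[[0,0,0,0,0,0,0.2],[0,0,0,0,0,0,-0.1],[0,0,0,0,0,0,-0.2],[0,0,0,0,0,0,-0.2],[0,0,0,0,0,0,-0.2],[0,0,0,0,-20,0,-0.2],[0,0,0,0,-60,0,-0.2],[0,0,0,0,-108,0,-0.2],[0,0,0,0,-108,0,-0.2]]'; python3 - <<'E'
from h import *
go(421,-177,170,5)
E
```

```text
time_s: 8.93
position: [627.5, -58.1, 174.5]
ee_rot: [-0.706, 0.707, 0.034, -0.028]
wrist_force: [-0.2, -0.1, -0.6]
width: 51.3
yaw 5.02 turn [0.12 0.01 0.46] shift [-216.1    3.  -100.4]
```

```bash
python3 -m pendant '[[0,0,0,-54,0,-25,-0.2],[0,0,0,-110,0,-50,-0.6],[0,0,0,-165,0,-75,-1],[0,0,0,-205,0,-95,-1],[0,0,0,-215,0,-100,-1],[0,0,0,-215,0,-100,-1],[0,0,0,-215,0,-100,-1],[0,0,0,-215,0,-100,-1]]'; python3 - <<'E'
from h import *
s=ctrl.get_state();c=cam('wrist','w6.png');print(s['position'])
im=c['color'][:,:,::-1].copy()
hsv=cv2.cvtColor(im,cv2.COLOR_BGR2HSV)
m=cv2.inRange(hsv,(8,60,60),(28,255,255));m[:, :200]=0;m[:,360:]=0;m[270:]=0;m[:120]=0
n,l,st,ce=cv2.connectedComponentsWithStats(m);i=1+np.argmax(st[1:,4])
cnt=cv2.findContours((l==i).astype(np.uint8),0,1)[0][0]
r=cv2.minAreaRect(cnt);b=cv2.boxPoints(r);print(st[i],r,b.tolist())
W=ray(c,b,16)[:,:2];print(W.round(1).tolist(),W.mean(0).round(1),[np.linalg.norm(W[k]-W[k-1]).round(1) for k in range(4)])
for k in range(4):
    e=W[k]-W[k-1];print(np.degrees(np.arctan2(e[1],e[0])).round(1),end=' ')
x,y,w,h,_=st[i];print('origin',x-15,y-15)
cv2.imwrite('pics/c6.png',cv2.resize(im[y-15:y+h+15,x-15:x+w+15],None,fx=6,fy=6,interpolation=cv2.INTER_CUBIC))
E
```

```text
time_s: 9.93
position: [420.6, -175.7, 169.0]
ee_rot: [0.706, -0.706, -0.031, 0.031]
wrist_force: [0.3, -0.8, -0.5]
width: 85.5
[ 420.64690834 -175.67569841  168.97265046]
[ 245  164   61   55 1898] ((273.8000183105469, 193.09999084472656), (53.51972961425781, 39.34577178955078), 31.429563522338867) [[240.7078857421875, 195.9325714111328], [261.2247314453125, 162.3595428466797], [306.89215087890625, 190.2674102783203], [286.37530517578125, 223.84043884277344]]
[[427.5, -215.0], [391.0, -196.4], [415.5, -147.5], [454.0, -165.0]] [ 422. -181.] [np.float64(56.6), np.float64(41.0), np.float64(54.7), np.float64(42.3)]
-117.8 152.9 63.4 -24.5 origin 230 149
```

View pics/c6.png

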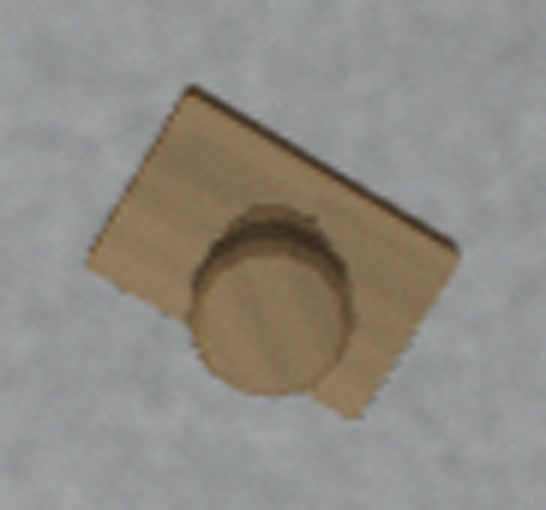

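```bash
python3 - <<'E'
from h import *
c=cam('wrist');s=ctrl.get_state()
f=lambda q,z:ray(c,(np.array(q,float)+.5)/6-.5+[230,149],z)[:,:2]
W=f([(190,94),(89,264),(355,418),(455,254)],16);print(W.round(1).tolist(),W.mean(0).round(1),[np.linalg.norm(W[k]-W[k-1]).round(1) for k in range(4)])
for k in range(4):
    e=W[k]-W[k-1];print(np.degrees(np.arctan2(e[1],e[0])).round(1),end=' ')
h=f([(271,318)],51)[0];print('head',h.round(1))
t=(W.mean(0)+h)/2;go(t[0],t[1],47,5)
E
```

```text
[[392.7, -196.2], [423.5, -211.4], [447.3, -163.1], [416.2, -149.0]] [ 419.9 -179.9] [np.float64(52.7), np.float64(34.3), np.float64(53.9), np.float64(34.2)]
-116.4 -26.4 63.7 155.6 head [ 420.3 -179.9]
yaw 5.06 turn [-0.01  0.06 -0.01] shift [ -0.6 122.   -4.1]
```

```bash
python3 -m pendant '[[0,0,0,-0.6,50,-4.1,-1],[0,0,0,-0.6,100,-4.1,-1],[0,0,0,-0.6,122,-4.1,-1],[0,0,0,-0.6,122,-4.1,-1],[0,0,0,-0.6,122,-4.1,0.3],[0,0,0,-0.6,122,-4.1,0.6],[0,0,0,-0.6,122,-4.1,1],[0,0,0,-0.6,122,-4.1,1],[0,0,0,-0.6,122,-4.1,1],[0,0,0,-0.6,122,-4.1,1],[0,0,0,-0.6,122,-4.1,1]]';python3 -m pendant '[[0,0,0,0,-20,0,1],[0,0,0,0,-60,0,1],[0,0,0,0,-120,0,1],[0,0,0,0,-120,0,1],[0,0,0,0,-120,0,1]]'; python3 - <<'E'
from h import *
go(617.8,22.0,168,-53.2)
E
```

```text
time_s: 11.4
position: [420.2, -180.4, 47.8]
ee_rot: [-0.706, 0.707, 0.031, -0.03]
wrist_force: [-0.8, 2.1, 8.0]
width: 21.8
time_s: 12.02
position: [419.4, -180.1, 166.9]
ee_rot: [0.706, -0.706, -0.031, 0.031]
wrist_force: [0.9, 0.2, -1.0]
width: 22.0
yaw 5.01 turn [-0.000e+00  5.821e+01 -1.000e-02] shift [215.3  -1.1 184. ]
```

```bash
python3 -m pendant '[[0,10,0,36,-1,31,1],[0,20,0,72,-1,62,1],[0,30,0,108,-1,92,1],[0,40,0,144,-1,123,1],[0,50,0,180,-1,154,1],[0,58.2,0,215,-1,184,1],[0,58.2,0,215,40,184,1],[0,58.2,0,215,76,184,1],[0,58.2,0,215,78,184,1],[0,58.2,0,215,78,184,1],[0,58.2,0,215,78,184,1]]'
python3 - <<'E'
from h import *
c=cam('wrist','w7.png');s=ctrl.get_state();print(s['position'],s['width']);go(617.8,22,66,-53.2)
im=c['color'];import pickle;pickle.dump((c,s),open('w7.pkl','wb'))
cv2.imwrite('pics/c7.png',cv2.resize(im[100:330,140:420,::-1],None,fx=2.6,fy=2.6,interpolation=cv2.INTER_CUBIC))
E
```

```text
time_s: 13.4
position: [618.5, 21.7, 90.5]
ee_rot: [0.633, -0.632, 0.316, -0.317]
wrist_force: [-0.3, 0.1, -1.0]
width: 21.8
[618.49428252  21.66237816  90.46353099] 21.6033470337099
yaw -53.2 turn [-0.09  0.    0.08] shift [-0.7 24.5 -0.4]
```

View pics/c7.png

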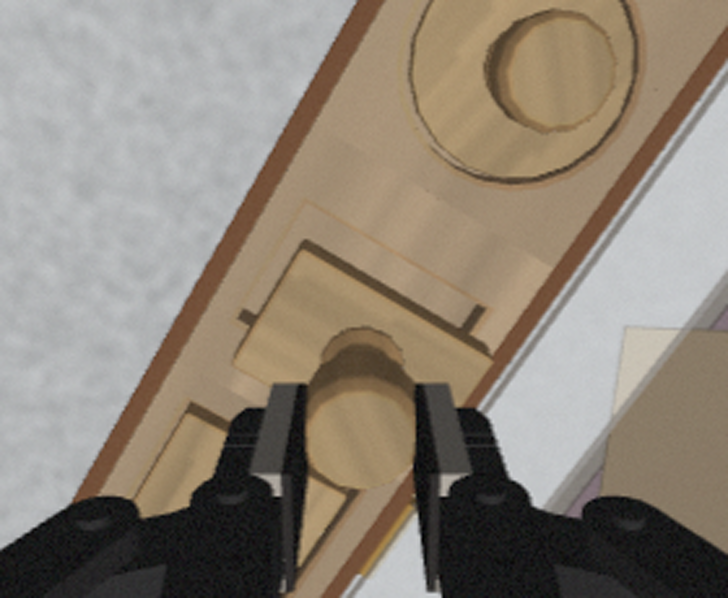

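```bash
python3 - <<'E'
from h import *
import pickle
c,s=pickle.load(open('w7.pkl','rb'));r=rot(s);p=np.array(s['position'])
f=lambda q,z:r.inv().apply(ray(c,(np.array(q,float)+.5)/2.6-.5+[140,100],z)-p)[:,[0,2]]
def show(n,P,ref):
    # tool (x,z) -> angles from tool x toward z (CCW seen from above)
    e=P[1]-P[0];print(n,P.round(1).tolist(),'len',np.linalg.norm(e).round(1),'ang',(np.degrees(np.arctan2(e[1],e[0]))).round(1))
M=f([(308,200),(487,304)],26);show('mouth',M,0)
for d in(32,34): T=f([(305,250),(490,360)],p[2]-d);show('stamp',T,0);T2=f([(305,250),(234,357)],p[2]-d);show('short',T2,0)
# expected: case x dir in tool frame
a=np.radians(5.6+53.2);cx=np.array([np.cos(a),np.sin(a)]);cy=np.array([-np.sin(a),np.cos(a)])
print('pocket centre from mouth edge, along cy',M.mean(0)@cy-20,'along cx',M.mean(0)@cx)
T=f([(305,250),(490,360)],p[2]-33);print('stamp along cy',T.mean(0)@cy-18,'along cx',T.mean(0)@cx)
im=c['color'];g=cv2.resize(im[180:260,220:340,::-1],None,fx=6,fy=6,interpolation=cv2.INTER_CUBIC);cv2.imwrite('pics/c8.png',g)
E
```

```text
mouth [[-33.6, -14.5], [-3.6, 35.9]] len 58.6 ang 59.2
stamp [[-28.1, -13.1], [-0.2, 31.7]] len 52.8 ang 58.0
short [[-28.1, -13.1], [-1.0, -31.1]] len 32.5 ang -33.6
stamp [[-27.6, -13.3], [0.7, 32.0]] len 53.4 ang 58.0
short [[-27.6, -13.3], [-0.2, -31.5]] len 32.9 ang -33.6
pocket centre from mouth edge, along cy 1.4524215050423095 along cx -0.4595141076446634
stamp along cy -1.380915875003904 along cx 0.8161917257527174
```

```bash
python3 - <<'E'
from h import *
from scipy.ndimage import map_coordinates as mc
c=cam('wrist');s=ctrl.get_state();r=rot(s);p=np.array(s['position']);print(p.round(1))
g=cv2.cvtColor(c['color'],cv2.COLOR_RGB2LAB).astype(float)
off=np.arange(-9,9.1,.5)
def prof(a,b,ch,lo=.15,hi=.85):
    a,b=np.array(a,float),np.array(b,float);u=(b-a)/np.linalg.norm(b-a);n=np.array([-u[1],u[0]])
    t=np.linspace(lo,hi,60);P=(a+t[:,None]*(b-a))[:,None]+off[None,:,None]*n
    return mc(g[:,:,ch],[P[...,1],P[...,0]],order=1).mean(0).round().astype(int),a,b,n
S=((257.3,196.2),(328.5,238.5));M=((258.5,176.9),(327.3,216.9));SH=((230,237.3),(257.3,196.2))
for nm,e in(('stamp',S),('mouth',M),('short',SH)):
    for lo,hi in((.1,.4),(.6,.9)): print(nm,lo,prof(*e,0,lo,hi)[0].tolist())
E
```

```text
[618.4  21.7  90.3]
stamp 0.1 [158, 158, 158, 158, 158, 158, 158, 156, 146, 122, 96, 81, 80, 82, 83, 84, 92, 113, 136, 149, 154, 155, 156, 157, 157, 158, 158, 157, 157, 157, 156, 155, 154, 153, 151, 149, 148]
stamp 0.6 [139, 140, 140, 140, 140, 140, 139, 137, 125, 105, 87, 78, 77, 79, 81, 86, 101, 124, 143, 151, 153, 154, 155, 155, 155, 154, 152, 151, 149, 148, 147, 147, 148, 149, 150, 150, 150]
mouth 0.1 [158, 158, 159, 159, 159, 158, 158, 158, 158, 158, 159, 158, 158, 158, 158, 158, 158, 156, 153, 151, 152, 154, 155, 156, 155, 155, 155, 155, 156, 156, 156, 155, 155, 156, 156, 155, 155]
mouth 0.6 [152, 152, 152, 152, 152, 152, 152, 152, 152, 152, 152, 152, 152, 152, 152, 152, 152, 150, 147, 146, 147, 150, 153, 154, 155, 155, 155, 155, 155, 155, 155, 155, 155, 154, 154, 154, 154]
short 0.1 [147, 145, 140, 133, 128, 126, 126, 126, 126, 127, 127, 126, 122, 116, 106, 101, 108, 124, 140, 148, 152, 155, 157, 157, 157, 157, 157, 157, 157, 157, 157, 157, 157, 157, 157, 157, 157]
short 0.6 [151, 152, 153, 153, 153, 154, 154, 153, 153, 152, 148, 138, 120, 105, 105, 119, 134, 142, 146, 149, 150, 150, 150, 150, 149, 148, 148, 148, 148, 147, 147, 147, 147, 147, 147, 148, 148]
```

```bash
python3 -m pendant '[[0,-0.7,0,-1.5,0,0,1],[0,-0.7,0,-1.5,8,0,1],[0,-0.7,0,-1.5,13,0,1],[0,-0.7,0,-1.5,15,0,1],[0,-0.7,0,-1.5,15,0,1]]'; python3 -m pendant '[[0,0,0,0,1.5,0,1],[0,0,0,0,3,0,1],[0,0,0,0,3,0,1]]'; python3 -m pendant '[[0,0,0,0,1.5,0,1],[0,0,0,0,3,0,1],[0,0,0,0,3,0,1]]'
```

```text
time_s: 14.12
position: [616.8, 23.0, 73.8]
ee_rot: [-0.634, 0.634, -0.313, 0.313]
wrist_force: [0.0, -0.2, -0.7]
width: 22.0
time_s: 14.5
position: [616.9, 23.0, 71.0]
ee_rot: [-0.634, 0.634, -0.313, 0.313]
wrist_force: [-0.5, -0.5, -0.7]
width: 21.9
time_s: 14.88
position: [616.9, 23.0, 67.9]
ee_rot: [-0.634, 0.634, -0.313, 0.313]
wrist_force: [-0.2, 0.2, -0.8]
width: 21.3
```

Inside the pocket with no contact force. Carrying on to the floor.

```bash
python3 -m pendant '[[0,0,0,0,1.5,0,1],[0,0,0,0,3,0,1],[0,0,0,0,4.5,0,1],[0,0,0,0,4.5,0,1]]'; python3 -m pendant '[[0,0,0,0,1,0,1],[0,0,0,0,1,0,1]]'; python3 -m pendant '[[0,0,0,0,1,0,1],[0,0,0,0,1,0,1]]'
```

```text
time_s: 15.38
position: [616.9, 23.0, 63.4]
ee_rot: [-0.634, 0.634, -0.313, 0.313]
wrist_force: [0.4, 0.1, -0.6]
width: 22.1
time_s: 15.62
position: [616.9, 23.0, 62.5]
ee_rot: [-0.634, 0.634, -0.313, 0.313]
wrist_force: [-0.5, 0.4, -1.0]
width: 21.7
time_s: 15.88
position: [617.3, 23.0, 62.0]
ee_rot: [0.634, -0.634, 0.312, -0.313]
wrist_force: [-0.7, 0.6, 3.6]
width: 21.9
```

```bash
python3 -m pendant '[[0,0,0,0,0,0,0.2],[0,0,0,0,0,0,-0.1],[0,0,0,0,0,0,-0.2],[0,0,0,0,0,0,-0.2],[0,0,0,0,0,0,-0.2],[0,0,0,0,-15,0,-0.2],[0,0,0,0,-60,0,-0.2],[0,0,0,0,-120,0,0.3],[0,0,0,0,-125,0,1],[0,0,0,0,-125,0,1],[0,0,0,0,-125,0,1]]'; python3 - <<'E'
from h import *
s=ctrl.get_state();print(s['width'])
go(731,73.3,187,5.6); go(560,56,187,5.6)
E
```

```text
time_s: 17.25
position: [616.2, 23.0, 185.3]
ee_rot: [-0.634, 0.635, -0.313, 0.312]
wrist_force: [-0.2, -0.7, -0.8]
width: -0.2
-0.20096248154117347
yaw -52.49 turn [ 5.000e-02 -5.809e+01 -1.300e-01] shift [ 30.   -2.  121.7]
yaw -52.49 turn [ 5.000e-02 -5.809e+01 -1.300e-01] shift [-60.4  -1.6 -24.5]
```

```bash
python3 -m pendant '[[0,-10,0,5,-2,20,1],[0,-20,0,10,-2,40,1],[0,-30,0,15,-2,60,1],[0,-40,0,20,-2,80,1],[0,-50,0,25,-2,100,1],[0,-58.1,0,30,-2,121.7,1],[0,-58.1,0,30,-2,121.7,1],[0,-58.1,0,30,-2,121.7,1]]'; python3 - <<'E'
from h import *
import pickle
c=cam('wrist','w9.png');s=ctrl.get_state();pickle.dump((c,s),open('w9.pkl','wb'));go(731,73.3,142,5.6)
H=np.array([659.7,66.3,26]);cx=np.array([.9952,.0976,0])
for th in(1.8,1.9,2.0):
    print(th,[proj(c,H+cx*(-a*np.cos(th)+5*np.sin(th))+np.array([0,0,a*np.sin(th)+5*np.cos(th)])).round(0).tolist() for a in(92,116)])
E
```

```text
time_s: 18.25
position: [731.0, 73.1, 187.4]
ee_rot: [-0.706, 0.706, 0.033, -0.034]
wrist_force: [-0.4, -0.2, 0.3]
width: -0.1
yaw 5.48 turn [ 0.   -0.12 -0.08] shift [ 0.1 45.9  0.3]
1.8 [[[280.0, 159.0]], [[280.0, 172.0]]]
1.9 [[[280.0, 170.0]], [[280.0, 187.0]]]
2.0 [[[280.0, 180.0]], [[280.0, 200.0]]]
```

View pics/w9.png

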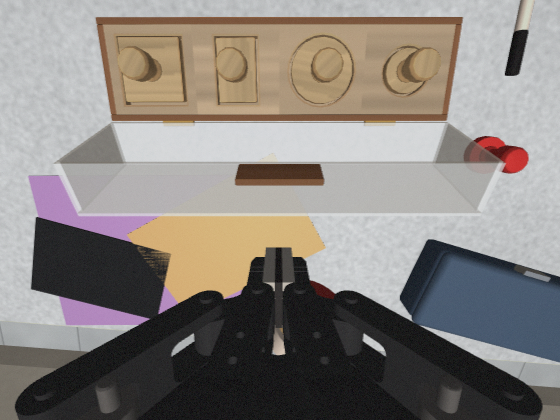

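All four stamps are seated: bases inside the outlines at (152,65), (235,65), (321,68) and (403,70). The tab is at (280,175), so the lid is at about 1.87 rad. My fingers are behind it at (278,250). Working out the lid path.

```bash
python3 - <<'E'
import numpy as np
for th in np.r_[1.9:0.35:-0.1,0.32:-.01:-.04]:
    a=np.interp(th,[0,1.0,1.9],[117,107,107])
    x=-a*np.cos(th)+5*np.sin(th)+11; z=26+a*np.sin(th)+5*np.cos(th)
    print(round(th,2),'cx',round(x,1),'tipz',round(z,1),'X',round(x-72,1),'Y',round(165-z,1))
E
```

```text
1.9 cx 50.3 tipz 125.6 X -21.7 Y 39.4
1.8 cx 40.2 tipz 129.1 X -31.8 Y 35.9
1.7 cx 29.7 tipz 131.5 X -42.3 Y 33.5
1.6 cx 19.1 tipz 132.8 X -52.9 Y 32.2
1.5 cx 8.4 tipz 133.1 X -63.6 Y 31.9
1.4 cx -2.3 tipz 132.3 X -74.3 Y 32.7
1.3 cx -12.8 tipz 130.4 X -84.8 Y 34.6
1.2 cx -23.1 tipz 127.5 X -95.1 Y 37.5
1.1 cx -33.1 tipz 123.6 X -105.1 Y 41.4
1.0 cx -42.6 tipz 118.7 X -114.6 Y 46.3
0.9 cx -52.2 tipz 113.7 X -124.2 Y 51.3
0.8 cx -61.4 tipz 107.7 X -133.4 Y 57.3
0.7 cx -69.9 tipz 100.7 X -141.9 Y 64.3
0.6 cx -77.8 tipz 92.8 X -149.8 Y 72.2
0.5 cx -84.9 tipz 84.1 X -156.9 Y 80.9
0.4 cx -91.1 tipz 74.6 X -163.1 Y 90.4
0.32 cx -95.5 tipz 66.5 X -167.5 Y 98.5
0.28 cx -97.4 tipz 62.4 X -169.4 Y 102.6
0.24 cx -99.1 tipz 58.1 X -171.1 Y 106.9
0.2 cx -100.7 tipz 53.7 X -172.7 Y 111.3
0.16 cx -102.1 tipz 49.3 X -174.1 Y 115.7
0.12 cx -103.4 tipz 44.8 X -175.4 Y 120.2
0.08 cx -104.4 tipz 40.3 X -176.4 Y 124.7
0.04 cx -105.3 tipz 35.7 X -177.3 Y 129.3
0.0 cx -106.0 tipz 31.0 X -178.0 Y 134.0
```

```bash
python3 -m pendant '[[0,0,0,0,25,0,1],[0,0,0,0,42,0,1],[0,0,0,0,42,0,1],[0,0,0,-10,42,0,1],[0,0,0,-22,39.5,0,1],[0,0,0,-32,36,0,1],[0,0,0,-42,33.5,0,1],[0,0,0,-53,32,0,1],[0,0,0,-53,32,0,1]]'; python3 - <<'E'
from h import *
c=cam('wrist','w10.png');im=c['color'][:,:,::-1];hsv=cv2.cvtColor(im,cv2.COLOR_BGR2HSV)
m=cv2.inRange(hsv,(3,80,25),(18,255,120));m[:,:200]=0;m[:,360:]=0
n,l,st,ce=cv2.connectedComponentsWithStats(m);print([st[i].tolist() for i in range(1,n) if st[i,4]>60])
H=np.array([659.7,66.3,26]);cx=np.array([.9952,.0976,0])
for th in(1.4,1.6,1.8): print(th,[proj(c,H+cx*(-a*np.cos(th)+5*np.sin(th))+np.array([0,0,a*np.sin(th)+5*np.cos(th)])).round(0).tolist() for a in(92,116)])
E
```

```text
time_s: 19.42
position: [678.5, 68.1, 157.0]
ee_rot: [-0.706, 0.706, 0.035, -0.035]
wrist_force: [0.4, 0.3, 0.3]
width: -0.2
[[310, 125, 48, 39, 95], [214, 140, 44, 23, 79], [232, 248, 34, 30, 565], [292, 248, 35, 30, 592]]
1.4 [[[280.0, 192.0]], [[280.0, 195.0]]]
1.6 [[[280.0, 219.0]], [[280.0, 234.0]]]
1.8 [[[280.0, 243.0]], [[280.0, 267.0]]]
```

```bash
python3 - <<'E'
from h import *
s=ctrl.get_state();print(s['position'],s['wrist_force'])
c=cam('wrist');H=np.array([659.7,66.3,26]);cx=np.array([.9952,.0976,0]);p=np.array(s['position'])
print('tip edges rows',[proj(c,p+cx*a-[0,0,22]).round(0).tolist() for a in(-11,0,11)])
im=c['color'];print('col245 rows 190-290',[im[r,245].tolist() for r in range(190,290,5)]);print('col279',[im[r,279].tolist() for r in range(190,300,5)])
def lidpt(c,th,a,b,cy=0): return proj(c,H+cx*(-a*np.cos(th)+b*np.sin(th))+np.array([-.0976,.9952,0])*cy+np.array([0,0,a*np.sin(th)+b*np.cos(th)])).round(0).tolist()
for n in('top','scene'):
    t=cam(n);hsv=cv2.cvtColor(t['color'],cv2.COLOR_RGB2HSV);m=cv2.inRange(hsv,(3,90,25),(18,255,130))
    for th in(1.6,1.87): print(n,th,lidpt(t,th,104,5,-24),lidpt(t,th,104,5,24))
    k,l,st,ce=cv2.connectedComponentsWithStats(m)
    q=np.array(lidpt(t,1.75,104,5)[0]);print([(ce[i].round(0).tolist(),st[i].tolist()) for i in range(1,k) if np.linalg.norm(ce[i]-q)<45 and st[i,4]>8])
E
```

```text
[678.89272096  68.09634747 156.84931462] [0.49060428 0.38534151 0.51822978]
tip edges rows [[[280.0, 229.0]], [[280.0, 246.0]], [[280.0, 262.0]]]
col245 rows 190-290 [[215, 217, 218], [216, 218, 219], [216, 218, 219], [217, 219, 219], [217, 219, 220], [216, 218, 219], [141, 132, 120], [154, 140, 116], [155, 141, 118], [153, 140, 116], [155, 141, 118], [139, 130, 118], [71, 49, 36], [71, 47, 33], [82, 56, 40], [76, 53, 36], [78, 50, 36], [123, 85, 61], [185, 181, 175], [168, 163, 158]]
col279 [[218, 220, 221], [217, 219, 220], [217, 218, 220], [217, 219, 220], [216, 218, 220], [216, 218, 219], [152, 139, 117], [154, 141, 118], [155, 142, 118], [155, 141, 118], [152, 140, 116], [138, 132, 118], [18, 16, 18], [28, 24, 24], [21, 26, 20], [22, 22, 17], [26, 25, 26], [27, 20, 24], [27, 26, 24], [55, 55, 53], [52, 53, 51], [52, 51, 50]]
top 1.6 [[249.0, 159.0]] [[231.0, 161.0]]
top 1.87 [[248.0, 150.0]] [[231.0, 152.0]]
[]
scene 1.6 [[327.0, 233.0]] [[344.0, 226.0]]
scene 1.87 [[333.0, 243.0]] [[350.0, 236.0]]
[([362.0, 219.0], [351, 212, 22, 15, 101]), ([328.0, 225.0], [320, 222, 15, 7, 17]), ([336.0, 232.0], [333, 227, 8, 10, 51]), ([313.0, 231.0], [308, 229, 11, 4, 11]), ([299.0, 236.0], [290, 233, 17, 7, 21]), ([340.0, 238.0], [324, 232, 30, 12, 94]), ([309.0, 242.0], [305, 238, 10, 9, 57])]
```

The lid has not moved; the finger tip seems to have passed over the tab, so the tip is higher or thinner than assumed. Going back and hooking lower.

```bash
python3 -m pendant '[[0,0,0,0,-25,0,1],[0,0,0,50,-25,0,1],[0,0,0,50,0,0,1],[0,0,0,50,22,0,1],[0,0,0,50,22,0,1],[0,0,0,40,22,0,1],[0,0,0,32,22,0,1],[0,0,0,32,22,0,1]]'
cat > lid.py <<'E'
from h import *
from scipy.optimize import brentq
def lid():
    c=cam('wrist');im=c['color'].astype(int);R_,G,B=im[...,0],im[...,1],im[...,2]
    m=((R_>55)&(R_<130)&(R_-B>25)&(R_-B<75)&(R_*1.0/(B+1)>1.7)).astype(np.uint8)
    s=ctrl.get_state();print('pos',np.round(s['position'],1),'F',np.round(s['wrist_force'],1))
    for c0,c1 in((236,258),(300,322)):
        rows=np.where(m[:,c0:c1].mean(1)>.6)[0];print('tab rows',rows.min() if len(rows) else None,rows.max() if len(rows) else None,len(rows))
    H=np.array([659.7,66.3,26]);cx=np.array([.9952,.0976,0])
    for th in np.arange(0,2,.2): print(round(th,1),[int(proj(c,H+cx*(-a*np.cos(th)+b*np.sin(th))+np.array([0,0,a*np.sin(th)+b*np.cos(th)]))[0,1]) for a,b in((92,5),(116,5),(116,0))],end=' ')
lid()
E
python3 lid.py
```

```text
time_s: 20.62
position: [710.6, 71.2, 135.7]
ee_rot: [-0.706, 0.706, 0.035, -0.034]
wrist_force: [0.0, 0.1, 0.7]
width: 0.1
pos [710.8  71.2 135.5] F [ 0.3 -0.3  0.2]
tab rows 26 243 44
tab rows 26 244 45
0.0 [19, -19, -16] 0.2 [15, -29, -27] 0.4 [17, -31, -31] 0.6 [28, -22, -25] 0.8 [47, 0, -5] 1.0 [74, 37, 28] 1.2 [106, 84, 73] 1.4 [142, 137, 126] 1.6 [176, 188, 177] 1.8 [206, 230, 221]
```

```bash
python3 -m pendant '[[0,0,0,-5,0,0,1],[0,0,0,-10,0,0,1],[0,0,0,-15,0,0,1],[0,0,0,-20,0,0,1],[0,0,0,-20,0,0,1]]'; python3 lid.py
```

```text
time_s: 21.3
position: [693.6, 69.5, 138.8]
ee_rot: [0.706, -0.706, -0.038, 0.031]
wrist_force: [4.0, 0.9, 19.1]
width: 0.2
pos [693.7  69.5 138.8] F [ 3.8  0.8 18.8]
tab rows 50 248 42
tab rows 50 248 42
0.0 [44, 7, 9] 0.2 [43, 1, 2] 0.4 [47, 3, 2] 0.6 [60, 15, 12] 0.8 [80, 40, 34] 1.0 [107, 77, 69] 1.2 [139, 124, 113] 1.4 [172, 173, 163] 1.6 [204, 219, 210] 1.8 [231, 257, 250]
```

```bash
python3 - <<'E'
import numpy as np
for th in np.r_[1.7:0.35:-0.1,0.32:-.01:-.04]:
    a=np.interp(th,[0,.9,1.3,1.9],[117,107,101,100])
    x=-a*np.cos(th)+5*np.sin(th)+11; z=26+a*np.sin(th)+5*np.cos(th)
    print(round(th,2),'cx',round(x,1),'tcpz',round(z+22,1),'X',round(x-31,1),'Y',round(135.5-z-22,1))
E
```

```text
1.7 cx 28.9 tcpz 146.9 X -2.1 Y -11.4
1.6 cx 18.9 tcpz 148.3 X -12.1 Y -12.8
1.5 cx 8.9 tcpz 148.8 X -22.1 Y -13.3
1.4 cx -1.2 tcpz 148.2 X -32.2 Y -12.7
1.3 cx -11.2 tcpz 146.7 X -42.2 Y -11.2
1.2 cx -21.5 tcpz 145.3 X -52.5 Y -9.8
1.1 cx -31.7 tcpz 143.0 X -62.7 Y -7.5
1.0 cx -41.8 tcpz 139.5 X -72.8 Y -4.0
0.9 cx -51.6 tcpz 134.9 X -82.6 Y 0.6
0.8 cx -60.7 tcpz 129.0 X -91.7 Y 6.5
0.7 cx -69.3 tcpz 122.2 X -100.3 Y 13.3
0.6 cx -77.2 tcpz 114.4 X -108.2 Y 21.1
0.5 cx -84.4 tcpz 105.8 X -115.4 Y 29.7
0.4 cx -90.7 tcpz 96.4 X -121.7 Y 39.1
0.32 cx -95.1 tcpz 88.4 X -126.1 Y 47.1
0.28 cx -97.1 tcpz 84.3 X -128.1 Y 51.2
0.24 cx -98.9 tcpz 80.0 X -129.9 Y 55.5
0.2 cx -100.5 tcpz 75.7 X -131.5 Y 59.8
0.16 cx -102.0 tcpz 71.3 X -133.0 Y 64.2
0.12 cx -103.2 tcpz 66.8 X -134.2 Y 68.7
0.08 cx -104.3 tcpz 62.3 X -135.3 Y 73.2
0.04 cx -105.3 tcpz 57.7 X -136.3 Y 77.8
0.0 cx -106.0 tcpz 53.0 X -137.0 Y 82.5
```

```bash
python3 -m pendant '[[0,0,0,0,-5,0,1],[0,0,0,0,-9,0,1],[0,0,0,-6,-11,0,1],[0,0,0,-12,-12,0,1],[0,0,0,-17,-12.5,0,1],[0,0,0,-22,-12.5,0,1],[0,0,0,-22,-12.5,0,1]]'; python3 lid.py
```

```text
time_s: 22.22
position: [668.7, 67.1, 147.1]
ee_rot: [-0.706, 0.706, 0.035, -0.035]
wrist_force: [-0.6, 0.2, 0.4]
width: 0.1
pos [669.   67.1 147.1] F [ 0.  -0.3  0.1]
tab rows 87 269 30
tab rows 87 270 31
0.0 [83, 50, 51] 0.2 [84, 48, 48] 0.4 [91, 54, 52] 0.6 [105, 69, 65] 0.8 [125, 95, 89] 1.0 [151, 131, 122] 1.2 [180, 173, 164] 1.4 [211, 217, 208] 1.6 [239, 257, 249] 1.8 [262, 289, 283]
```

```bash
cat > lid2.py <<'E'
from h import *
c=cam('wrist','wl.png');im=c['color'].astype(int);R_,G,B=im[...,0],im[...,1],im[...,2]
s=ctrl.get_state();print('pos',np.round(s['position'],1),'F',np.round(s['wrist_force'],1))
m=((R_>50)&(R_<135)&(R_-B>22)&(R_/(B+1)>1.6)).astype(np.uint8)
n,l,st,ce=cv2.connectedComponentsWithStats(m)
for i in range(1,n):
    if st[i,4]>40 and 180<ce[i][0]<380: print('comp x,y,w,h,a',st[i].tolist())
H=np.array([659.7,66.3,26]);cx=np.array([.9952,.0976,0]);cy=np.array([-.0976,.9952,0])
for th in np.arange(0,2,.2): print(round(th,1),[proj(c,H+cy*y+cx*(-a*np.cos(th)+b*np.sin(th))+np.array([0,0,a*np.sin(th)+b*np.cos(th)]))[0].round(0).astype(int).tolist() for a,b,y in((92,0,-30),(116,0,-30),(116,5,30))])
dark=(im.max(2)<45);print('black rows at cols',{x:np.where(dark[150:,x])[0][:1]+150 for x in range(240,320,8)})
E
python3 lid2.py
```

```text
pos [669.1  67.1 147.1] F [-0.7  0.3  0.3]
comp x,y,w,h,a [81, 86, 397, 107, 5489]
comp x,y,w,h,a [220, 127, 25, 27, 135]
comp x,y,w,h,a [314, 128, 32, 27, 102]
comp x,y,w,h,a [228, 252, 37, 29, 646]
comp x,y,w,h,a [292, 252, 39, 29, 692]
0.0 [[243, 83], [242, 51], [318, 50]]
0.2 [[241, 83], [239, 48], [322, 48]]
0.4 [[238, 89], [235, 52], [326, 54]]
0.6 [[235, 101], [231, 65], [330, 69]]
0.8 [[233, 119], [227, 89], [333, 95]]
1.0 [[231, 144], [224, 122], [336, 131]]
1.2 [[230, 172], [223, 164], [337, 173]]
1.4 [[231, 203], [223, 208], [337, 217]]
1.6 [[232, 231], [225, 249], [334, 257]]
1.8 [[233, 256], [228, 283], [331, 289]]
black rows at cols {240: array([295]), 248: array([277]), 256: array([257]), 264: array([257]), 272: array([289]), 280: array([248]), 288: array([285]), 296: array([257]), 304: array([260]), 312: array([287])}
```

The tab is still at about 1.76 rad and the finger passed over it without force. So the closed tips are only about 3 mm ahead of the TCP, not 22. That also explains the 22 mm grip on the dome edge. Going back and hooking with that offset.

```bash
python3 -m pendant '[[0,0,0,0,-15,0,1],[0,0,0,20,-15,0,1],[0,0,0,42,-15,0,1],[0,0,0,42,0,0,1],[0,0,0,42,21,0,1],[0,0,0,42,21,0,1],[0,0,0,34,21,0,1],[0,0,0,26,21,0,1],[0,0,0,20,21,0,1],[0,0,0,20,21,0,1]]'; python3 lid2.py | grep -v '^[01]\.[02468] '; python3 - <<'E'
import numpy as np
for th in np.r_[1.7:0.35:-0.1,0.32:-.01:-.04]:
    a=np.interp(th,[0,.9,1.3,1.9],[117,107,101,100])
    x=-a*np.cos(th)+5*np.sin(th)+11; z=26+a*np.sin(th)+5*np.cos(th)
    print(round(th,2),'cx',round(x,1),'tcpz',round(z+3,1))
E
```

```text
time_s: 23.58
position: [688.6, 69.1, 126.6]
ee_rot: [-0.706, 0.706, 0.035, -0.035]
wrist_force: [-0.3, -0.5, 0.2]
width: 0.3
pos [688.7  69.1 126.4] F [ 0.7  0.1 -0.4]
comp x,y,w,h,a [58, 55, 443, 121, 7285]
comp x,y,w,h,a [211, 98, 30, 37, 162]
comp x,y,w,h,a [318, 101, 13, 35, 91]
comp x,y,w,h,a [217, 226, 125, 30, 3529]
black rows at cols {240: array([295]), 248: array([279]), 256: array([257]), 264: array([257]), 272: array([290]), 280: array([256]), 288: array([285]), 296: array([257]), 304: array([261]), 312: array([287])}
1.7 cx 28.9 tcpz 127.9
1.6 cx 18.9 tcpz 129.3
1.5 cx 8.9 tcpz 129.8
1.4 cx -1.2 tcpz 129.2
1.3 cx -11.2 tcpz 127.7
1.2 cx -21.5 tcpz 126.3
1.1 cx -31.7 tcpz 124.0
1.0 cx -41.8 tcpz 120.5
0.9 cx -51.6 tcpz 115.9
0.8 cx -60.7 tcpz 110.0
0.7 cx -69.3 tcpz 103.2
0.6 cx -77.2 tcpz 95.4
0.5 cx -84.4 tcpz 86.8
0.4 cx -90.7 tcpz 77.4
0.32 cx -95.1 tcpz 69.4
0.28 cx -97.1 tcpz 65.3
0.24 cx -98.9 tcpz 61.0
0.2 cx -100.5 tcpz 56.7
0.16 cx -102.0 tcpz 52.3
0.12 cx -103.2 tcpz 47.8
0.08 cx -104.3 tcpz 43.3
0.04 cx -105.3 tcpz 38.7
0.0 cx -106.0 tcpz 34.0
```

The tab is now a whole strip at (280,241) in front of the fingers, so they are behind it. Pulling.

```bash
python3 -m pendant '[[0,0,0,-5,-2,0,1],[0,0,0,-10,-2.5,0,1],[0,0,0,-15,-3,0,1],[0,0,0,-20,-3,0,1],[0,0,0,-25,-3,0,1],[0,0,0,-30,-2.5,0,1],[0,0,0,-30,-2.5,0,1]]'; python3 lid2.py
```

```text
time_s: 24.5
position: [658.6, 66.1, 128.6]
ee_rot: [-0.706, 0.706, 0.034, -0.035]
wrist_force: [-0.3, -0.6, -0.1]
width: 0.1
pos [658.8  66.1 128.6] F [ 0.5  0.5 -0.6]
comp x,y,w,h,a [68, 98, 423, 112, 6472]
comp x,y,w,h,a [211, 143, 32, 29, 213]
comp x,y,w,h,a [316, 143, 36, 27, 178]
comp x,y,w,h,a [219, 232, 122, 19, 2136]
0.0 [[241, 95], [240, 61], [320, 60]]
0.2 [[238, 96], [236, 59], [325, 59]]
0.4 [[235, 103], [231, 64], [330, 67]]
0.6 [[232, 117], [226, 80], [334, 85]]
0.8 [[229, 138], [222, 107], [339, 114]]
1.0 [[227, 165], [219, 145], [342, 154]]
1.2 [[226, 197], [217, 191], [343, 202]]
1.4 [[226, 230], [217, 240], [343, 250]]
1.6 [[228, 260], [220, 284], [340, 293]]
1.8 [[230, 286], [223, 319], [336, 326]]
black rows at cols {240: array([295]), 248: array([279]), 256: array([257]), 264: array([257]), 272: array([289]), 280: array([251]), 288: array([285]), 296: array([257]), 304: array([261]), 312: array([287])}
```

```bash
python3 -m pendant '[[0,0,0,-5,0.7,0,1],[0,0,0,-10,1.3,0,1],[0,0,0,-15.3,2,0,1],[0,0,0,-20.5,2.7,0,1],[0,0,0,-25.6,3.8,0,1],[0,0,0,-30.7,5,0,1],[0,0,0,-35.8,6.7,0,1],[0,0,0,-40.8,8.5,0,1],[0,0,0,-40.8,8.5,0,1]]'; python3 lid2.py | grep -v black
```

```text
time_s: 25.68
position: [617.9, 62.1, 119.9]
ee_rot: [0.706, -0.706, -0.034, 0.035]
wrist_force: [0.1, -0.3, -0.8]
width: 0.2
pos [618.2  62.2 120. ] F [-0.2  0.2 -0.5]
comp x,y,w,h,a [72, 150, 415, 92, 5050]
comp x,y,w,h,a [294, 171, 48, 27, 128]
comp x,y,w,h,a [209, 172, 43, 3, 83]
comp x,y,w,h,a [207, 196, 37, 35, 432]
comp x,y,w,h,a [315, 196, 38, 32, 410]
comp x,y,w,h,a [211, 232, 129, 18, 1685]
0.0 [[242, 150], [240, 118], [320, 118]]
0.2 [[239, 155], [236, 122], [324, 123]]
0.4 [[236, 166], [232, 134], [329, 137]]
0.6 [[233, 184], [228, 155], [333, 161]]
0.8 [[230, 208], [223, 188], [337, 196]]
1.0 [[228, 238], [220, 230], [340, 240]]
1.2 [[227, 270], [219, 277], [342, 287]]
1.4 [[227, 302], [219, 324], [341, 333]]
1.6 [[229, 330], [221, 364], [338, 372]]
1.8 [[231, 353], [224, 394], [335, 399]]
```

```bash
python3 -m pendant '[[0,0,0,-4.9,2.3,0,1],[0,0,0,-9.8,4.6,0,1],[0,0,0,-14.4,7.5,0,1],[0,0,0,-18.9,10.5,0,1],[0,0,0,-23.2,13.9,0,1],[0,0,0,-27.5,17.3,0,1],[0,0,0,-31.5,21.2,0,1],[0,0,0,-35.4,25.1,0,1],[0,0,0,-39,29.4,0,1],[0,0,0,-42.6,33.7,0,1],[0,0,0,-45.8,38.4,0,1],[0,0,0,-48.9,43.1,0,1],[0,0,0,-48.9,43.1,0,1]]'; python3 lid2.py | grep -v black
```

```text
time_s: 27.35
position: [569.3, 57.4, 76.5]
ee_rot: [0.706, -0.706, -0.034, 0.035]
wrist_force: [-0.3, -0.1, -0.1]
width: 0.1
pos [569.5  57.4  76.8] F [-0.7 -0.   0.1]
comp x,y,w,h,a [44, 219, 471, 51, 11673]
0.0 [[237, 227], [235, 194], [325, 196]]
0.2 [[233, 240], [230, 207], [331, 211]]
0.4 [[229, 261], [224, 232], [337, 238]]
0.6 [[225, 289], [218, 269], [344, 279]]
0.8 [[221, 325], [212, 319], [350, 332]]
1.0 [[219, 365], [207, 380], [354, 394]]
1.2 [[217, 407], [205, 443], [356, 457]]
1.4 [[217, 444], [205, 500], [355, 511]]
1.6 [[219, 474], [208, 542], [352, 549]]
1.8 [[222, 493], [213, 565], [346, 568]]
```

```bash
python3 -m pendant '[[0,0,0,-2.3,4,0,1],[0,0,0,-4.4,8,0,1],[0,0,0,-6.4,12.1,0,1],[0,0,0,-8.2,16.4,0,1],[0,0,0,-9.8,20.7,0,1],[0,0,0,-11.3,25.1,0,1],[0,0,0,-12.5,29.6,0,1],[0,0,0,-13.6,34.1,0,1],[0,0,0,-13.6,34.1,0,1]]'; python3 -m pendant '[[0,0,0,-0.5,2,0,1],[0,0,0,-1,4,0,1],[0,0,0,-1,4,0,1]]'; python3 -m pendant '[[0,0,0,-0.5,2,0,1],[0,0,0,-0.5,3,0,1],[0,0,0,-0.5,3,0,1]]'
```

```text
time_s: 28.52
position: [555.9, 56.0, 42.5]
ee_rot: [0.706, -0.706, -0.034, 0.035]
wrist_force: [-0.3, -0.9, 0.5]
width: 0.3
time_s: 28.9
position: [555.2, 56.0, 38.8]
ee_rot: [0.706, -0.706, -0.034, 0.035]
wrist_force: [0.4, -0.6, -0.0]
width: -0.3
time_s: 29.28
position: [554.7, 55.9, 35.8]
ee_rot: [-0.706, 0.706, 0.035, -0.035]
wrist_force: [-0.1, -0.3, 0.5]
width: 0.1
```

```bash
python3 -m pendant '[[0,0,0,0,1.5,0,1],[0,0,0,0,1.5,0,1]]'; python3 -m pendant '[[0,0,0,0,1.5,0,1],[0,0,0,0,1.5,0,1]]';  python3 -m pendant '[[0,0,0,0,1,0,1],[0,0,0,0,1,0,1]]'
```

```text
time_s: 29.52
position: [554.7, 55.9, 34.3]
ee_rot: [0.706, -0.706, -0.035, 0.035]
wrist_force: [0.6, -0.4, -0.3]
width: 0.0
time_s: 29.78
position: [554.8, 55.9, 32.8]
ee_rot: [-0.706, 0.706, 0.035, -0.035]
wrist_force: [-0.3, 0.2, 0.5]
width: -0.3
time_s: 30.02
position: [554.8, 55.9, 31.9]
ee_rot: [-0.706, 0.706, 0.035, -0.035]
wrist_force: [-0.5, 0.5, 1.3]
width: -0.2
```

```bash
for i in 1 2; do python3 -m pendant '[[0,0,0,0,1,0,1],[0,0,0,0,1,0,1]]' | grep -E 'pos|force'; done; python3 - <<'E'
from h import *
H=np.array([659.7,66.3,26]);cx=np.array([.9952,.0976,0]);cy=np.array([-.0976,.9952,0])
P=lambda th,a,b,y:H+cy*y+cx*(-a*np.cos(th)+b*np.sin(th))+np.array([0,0,a*np.sin(th)+b*np.cos(th)])
for n in('scene','top'):
    t=cam(n,n+'L.png')
    im=t['color']
    for th in(0,.1,.2,.4):
        q=proj(t,[P(th,104,5,y) for y in(-24,24)]).round(0).astype(int);print(n,th,q.tolist(),[im[v,u].tolist() for u,v in q])
E
```

```text
position: [554.8, 55.9, 31.7]
wrist_force: [-4.9, -0.3, 13.0]
position: [554.9, 55.9, 31.6]
wrist_force: [-8.5, -0.7, 24.8]
scene 0 [[304, 226], [319, 220]] [[137, 137, 131], [137, 138, 132]]
scene 0.1 [[304, 224], [319, 218]] [[139, 140, 134], [139, 141, 136]]
scene 0.2 [[304, 222], [320, 216]] [[149, 154, 152], [147, 152, 150]]
scene 0.4 [[306, 219], [322, 213]] [[110, 115, 114], [130, 136, 135]]
top 0 [[256, 204], [240, 206]] [[92, 98, 101], [73, 78, 77]]
top 0.1 [[256, 204], [239, 206]] [[92, 98, 101], [75, 75, 78]]
top 0.2 [[255, 202], [239, 204]] [[89, 94, 95], [65, 62, 60]]
top 0.4 [[255, 199], [238, 201]] [[94, 103, 103], [69, 65, 61]]
```

```bash
python3 -m pendant '[[0,0,0,0,-1.5,0,1],[0,0,0,0,-10,0,1],[0,0,0,-10,-60,0,1],[0,0,0,-30,-120,0,1],[0,0,0,-30,-140,0,1],[0,0,0,-30,-140,0,1],[0,0,0,-30,-140,0,1]]'; python3 lid2.py | grep -v black; python3 - <<'E'
from h import *
H=np.array([659.7,66.3,26]);cx=np.array([.9952,.0976,0]);cy=np.array([-.0976,.9952,0])
P=lambda th,a,b,y:H+cy*y+cx*(-a*np.cos(th)+b*np.sin(th))+np.array([0,0,a*np.sin(th)+b*np.cos(th)])
t=cam('wrist');im=t['color']
print('tab centre line pixels a=85..122:');
for a in range(90,124,2):
    q=proj(t,P(0,a,5 if a>91 else 0,24))[0].round().astype(int);q2=proj(t,P(0,a,0,60))[0].round().astype(int);print(a,q.tolist(),im[q[1],q[0]].tolist(),'off-tab',im[q2[1],q2[0]].tolist())
E
```

```text
time_s: 31.5
position: [524.5, 53.0, 168.9]
ee_rot: [0.706, -0.706, -0.034, 0.035]
wrist_force: [-0.1, -0.4, 1.0]
width: -0.0
pos [524.4  53.  168.6] F [ 0.4 -0.2 -0.2]
comp x,y,w,h,a [124, 216, 310, 23, 3015]
0.0 [[250, 236], [250, 214], [309, 216]]
0.2 [[249, 245], [248, 224], [312, 227]]
0.4 [[247, 258], [245, 240], [314, 244]]
0.6 [[246, 275], [243, 263], [316, 268]]
0.8 [[244, 296], [241, 290], [318, 297]]
1.0 [[243, 319], [240, 322], [320, 329]]
1.2 [[243, 343], [239, 355], [320, 362]]
1.4 [[243, 365], [239, 386], [320, 392]]
1.6 [[244, 383], [240, 411], [319, 416]]
1.8 [[245, 397], [242, 429], [317, 433]]
tab centre line pixels a=85..122:
90 [302, 238] [102, 72, 53] off-tab [88, 78, 68]
92 [303, 238] [102, 71, 53] off-tab [58, 39, 28]
94 [303, 237] [103, 74, 52] off-tab [58, 39, 28]
96 [303, 235] [104, 74, 52] off-tab [56, 40, 31]
98 [303, 233] [97, 68, 49] off-tab [56, 37, 27]
100 [303, 231] [94, 66, 47] off-tab [163, 167, 167]
102 [303, 229] [94, 68, 48] off-tab [172, 174, 174]
104 [303, 227] [99, 71, 52] off-tab [173, 175, 176]
106 [303, 226] [100, 68, 48] off-tab [176, 179, 181]
108 [303, 224] [105, 73, 53] off-tab [175, 178, 180]
110 [303, 222] [103, 71, 48] off-tab [173, 175, 177]
112 [303, 220] [102, 70, 50] off-tab [164, 165, 167]
114 [303, 218] [104, 72, 50] off-tab [166, 171, 170]
116 [303, 216] [58, 35, 19] off-tab [175, 177, 178]
118 [303, 214] [172, 176, 175] off-tab [175, 176, 179]
120 [303, 212] [170, 172, 173] off-tab [172, 174, 175]
122 [303, 210] [170, 172, 174] off-tab [171, 172, 172]
```

```bash
python3 - <<'E'
from h import *
print(ctrl.finish_job(), ctrl.get_state()['time_s'])
E
```

```text
the job is handed in; nothing more can be done
the job is handed in; nothing more can be done
```

Both loose stamps are in their pockets and the lid is shut; I handed the job in just after 31.5 s of robot time. No verdict was reported.

- **Stamps:** I lowered the square and oblong stamps to the pocket floor in small steps. Both touched down at TCP z of about 62 mm, 14 mm above the height at which I gripped them, as a seated stamp should. The last picture before closing showed all four stamps inside their pockets.
- **Lid:** I pulled it from behind the tab and pressed it down slowly. It stopped firmly at 31.7 mm (25 N). The tab's front edge then appeared on the pixel row computed for a shut lid (216; 227 would mean 0.2 rad open). The gripper was backed off, clear of everything.
- **Checks that disagreed:**
  - The first two tries at the lid slid over the tab. The closed fingertips turned out to be only about 0–3 mm ahead of the TCP at the lid, not 22 mm.
  - The second try pressed on the open lid with about 19 N for a moment and moved it about 0.1 rad.
  - The stamps were therefore gripped near the top of the head (width reading 22 mm, not 26 mm), but neither slipped.
- **Not checked:** I did not inspect the stamps again through the closed lid, or the bystanders afterwards; no move was planned near them.

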